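# Wind the run-down clockwork sample rotator

## Robot

A 6-joint arm with a two-finger parallel gripper is mounted at the origin on a cart in front of the work surface, level with it; the furniture and walls round the work are solid. World frame = base frame: x ahead of the robot, y to its left, z up, the work surface at z = 0. Lengths are in m, angles in rad, forces in N, time in s.
With the tool pointing down it reaches from about 0.35 to 0.775 m from the base axis. Payload 7.3 kg.
Tool frame: the origin (TCP) lies between the finger pads; the fingertips stand 17 mm ahead of it and the grasp point (between the pads) lies 2 mm behind it; z points along the fingers, y is the line along which they close (so a half turn about z gives the same grasp; the last joint's range is limited). The gripper opens to 92 mm and grips with 3 to 60 N. Pads are 19 mm wide; open, the fingers measure 130 mm over their backs; the gripper's body (75 mm by 190 mm) begins 47 mm behind the grasp point.
Start: joints at [-1.258, 0.342, 1.524, -0, 1.275, -0.146], TCP at [0.233, -0.471, 0.244] pointing down, gripper open.
Joint ranges: [-2.53, 2.53], [-0.77, 2.02], [0.04, 2.7], [-1, 4.14], [0.28, 2.66], [-3.11, 3.11]. Speed limits (rad/s): [2.57, 2.57, 3.14, 3.14, 3.14, 3.14].

## Interface

Orientations are given as [roll, pitch, yaw] about the fixed x, y, z axes, in that order (R = Rz(yaw) Ry(pitch) Rx(roll)).
In Python, from cell import robot, optics gives the robot as it stands.
- The arm moves only by the tool play_rows, never from a script. Its argument "rows" is a list of rows, each a list of 7 numbers: the shift along the tool's x, y, z in cm, then the turn, a rotation vector about the tool's x, y, z in rad, then the opening, from 0 (shut) to 1 (fully open). In form: [[tx, ty, tz, wx, wy, wz, grip], ...]. A call has 1 to 20 rows; each row is the pose to reach, as a shift and turn from the pose commanded when the call began, along the tool's axes at that moment; what a row does not reach only later rows make up. A row lasts 1/10 s, in which the tool goes at most 50 mm and 8.59 degrees, less where a joint would pass 70% of its speed; a pose out of reach is approached as far as the arm can. A call with a gripper value outside its range is refused whole. The fingers move at their own pace and stop on an object; "squeeze" is the grip in N (left out, the last holds). Time passes only in rows, so rows that repeat a pose let the fingers close. It gives the time, the measured TCP pose, the force, the opening and the grip force at its end, in the units of the state.
- robot.observe(): the state, without advancing time (a new reading comes with each control period).
- optics.read_camera(name): name is "scene" or "top" or "wrist"; returns (picture, depth): 480x640x3 uint8, red, green, blue; 480x640 float32, m along the optical axis (not along the pixel's ray), 0 where there is no reading.
- optics.camera_model(name): a dict with "fx", "fy", "cx", "cy" (pixels), "dist" ([k1, k2, p1, p2, k3] as OpenCV has them; the pictures are not rectified), "origin" and "rotation" of the camera in the world; the wrist camera has in their place "tool_from_camera" (4x4, takes a point from camera to tool coordinates, whose origin is the TCP and whose axes are the flange's). Camera axes: x right, y up, looking along -z (the intrinsics and any distortion apply to the point x, -y, -z); pixel columns grow to the right and rows downward; lengths in m; the calibration is good to about 2 mm. A picture is of the moment at which its call begins: read the wrist's pose just before it. camera_model takes no time and is no camera call.
- robot.hand_in(): hands the job in; it is judged then, once.
The state is a dict: "time": time; "qpos": joint angles; "qvel": joint speeds; "joint_efforts": joint torques, N m; "tool_pos": TCP position; "tool_rot": TCP orientation; "contact_force": force on the tool from outside, world axes, zero at the start; "torque": the same for the moment, N m; "opening": finger opening in m; "grip_force": force on a finger pad.
Only numpy, scipy, OpenCV 4.12 (cv2) and the standard library are available. Lean on these libraries where they do the work, as an engineer would, in place of code of your own. Each camera call takes 0.05 s, during which the arm holds its last target. There are 200 camera calls.

## Task

Two clockwork sample rotators stand on the worktop; one has run down: its pointer is well away from its stop pin. Wind that one up fully by turning its wing key clockwise (seen from above) in a couple of partial turns until its pointer is at the stop pin, then let go. Do not turn the key of the other rotator, which is already wound.

Things in the scene. Friction and masses are not known exactly. Their poses are not given: they have to be found in the camera images.
- rot_a_grip (a point): run-down rotator A: centre of the steel wing of its winding key, on the turning axis, 90 mm above the worktop. The wing is 60 mm long, 10 thick, 30 high (15 mm above and below this point), on edge on an upright 11 mm stem. x axis: along the wing towards where the thin dark pointer points (it sticks out 14 mm beyond the wing, 36 mm lower); y: across the thickness; z: up
- rot_a_key (a joint): turn of the key of rotator A, rad: 0 run down, growing clockwise seen from above, 2.70 fully wound, pointer at the stop pin, against a firm stop. It starts between 0 and 0.5. Spring and friction resist with about 0.15 N m; a key that is let go stays where it is.
- rot_b_grip (a point): wound rotator B: the same point of its key; leave it. Both rotators: fixed white housing 104 x 190 x 46 mm; 95 mm from the key axis, to its right seen from the robot, a platter with a clear cup, top 81 mm above the worktop; stop pin 15 mm high on the housing, 40 mm from the key axis, on the robot's side
- rot_b_key (a joint): turn of the key of rotator B, rad: 0 run down, growing clockwise seen from above, 2.70 fully wound, pointer at the stop pin, against a firm stop. It starts at 2.66 to 2.70, pointer at the pin.

How it is judged:
At the end, for the whole second after the job is handed in: the key of the run-down rotator A is within about 12 degrees of its stop (joint above 2.48 of 2.70 rad), at rest and released (value of joint rot_a_key above 2.48 rad and velocity of joint rot_a_key between -0.1 and 0.1 rad/s); the robot touches nothing.
It fails at once if the key of rotator B, already wound, is turned back by more than about 10 degrees (value of joint rot_b_key below 2.47 rad).
It also fails if it takes over 45 s, if anything falls off the work surface, if the arm or the gripper's body presses on something with over 40 N, if the wrist force passes 120 N, or if a joint passes its speed limit or range.

## Working session

There is one attempt and no reset: what is moved stays moved. The work goes in short steps, Python scripts to look and compute and a tool call to move; the robot and the scene stay as the last step left them, time stands still between calls to the robot, and variables do not carry over. Pictures are saved under pics/ and viewed, at most 10 in all, crops included, and the job is handed in when it is done.

Besides the shell and the picture viewer there is one more tool, called after "Request:" as name([rows], argument=value, ...), one row to a line, values as JSON. play_rows: Moves the arm, as the interface text tells. Its arguments: {"type":"object","properties":{"rows":{"type":"array"},"squeeze":{"type":"number"}},"required":["rows"]}

```bash
mkdir -p pics
cat > h.py <<'E'
import numpy as np, cv2
from cell import robot, optics
def grab(n,f):
    s=robot.observe(); im,d=optics.read_camera(n); cv2.imwrite(f,cv2.cvtColor(im,cv2.COLOR_RGB2BGR)); np.savez('pics/%s.npz'%n,im=im,d=d,p=s['tool_pos'],r=s['tool_rot']); return s,im,d
E
python3 - <<'E'
from h import *
for n in('scene','top'):
    s,im,d=grab(n,f'pics/{n}0.png'); print(optics.camera_model(n))
print(s)
E
```

```text
{'fx': 500.19019533212077, 'fy': 500.19019533212077, 'cx': 317.3906271765664, 'cy': 239.51765873165476, 'dist': array([-0.02506146,  0.        ,  0.        ,  0.        ,  0.        ]), 'origin': array([0.15773091, 0.68611272, 0.85780006]), 'rotation': array([ 0.79151847,  0.00557953, -2.70872867])}
{'fx': 520.8979698561334, 'fy': 520.8979698561334, 'cx': 315.28207644076014, 'cy': 237.20171991166367, 'dist': array([-0.10933479,  0.        ,  0.        ,  0.        ,  0.        ]), 'origin': array([0.35496246, 0.01632625, 1.15601376]), 'rotation': array([ 0.12042348, -0.01360619, -1.58679628])}
{'time': 0.05, 'qpos': array([-1.25801710e+00,  3.42740435e-01,  1.52502561e+00,  2.55482005e-06,
        1.27540666e+00, -1.45996389e-01]), 'qvel': array([ 1.65814154e-04, -6.49066334e-04, -6.02995833e-04,  5.37633193e-04,
        8.40486532e-05,  5.56188710e-04]), 'joint_efforts': array([ 2.39119436e-03, -4.32416868e+01, -2.44994563e+01,  7.21483212e-02,
        5.23005123e-02, -2.80179813e-05]), 'tool_pos': array([ 0.23239844, -0.47032901,  0.24303276]), 'tool_rot': array([-3.14002977e+00, -2.32279935e-04,  4.58774685e-01]), 'contact_force': array([ 0.00762883,  0.41410618, -0.15234562]), 'torque': array([ 0.00917043, -0.00555263, -0.0116708 ]), 'grip_force': 0.0, 'opening': 0.09166890458785384}
```

View pics/top0.png

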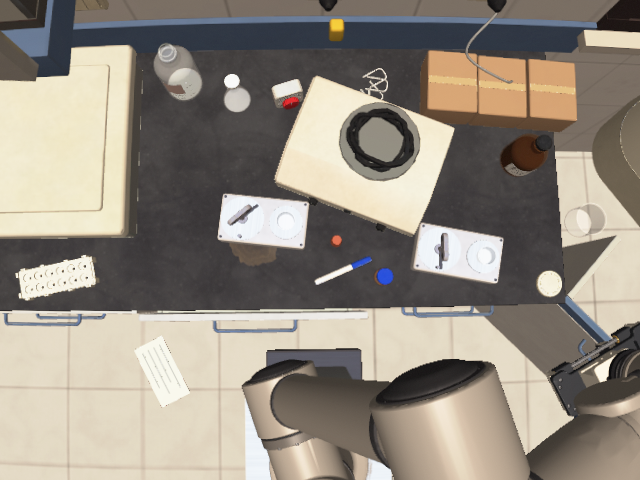

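View pics/scene0.png

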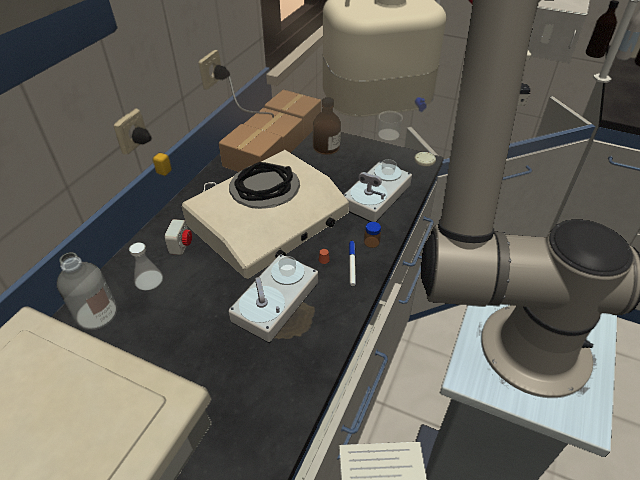

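Top view: the rotators' keys are near (240,215) on the left and (443,250) on the right. I'll zoom in to see the pointers and pins.

Run:
```python
import cv2,numpy as np
t=cv2.imread('pics/top0.png');s=cv2.imread('pics/scene0.png')
c=[t[185:260,205:305],t[215:290,403:503],s[265:340,220:320],s[155:230,330:430]]
c=[cv2.resize(x,(400,300),interpolation=cv2.INTER_CUBIC) for x in c]
cv2.imwrite('pics/crop.png',np.vstack([np.hstack(c[:2]),np.hstack(c[2:])]))
```

```text
(no output)
```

View pics/crop.png

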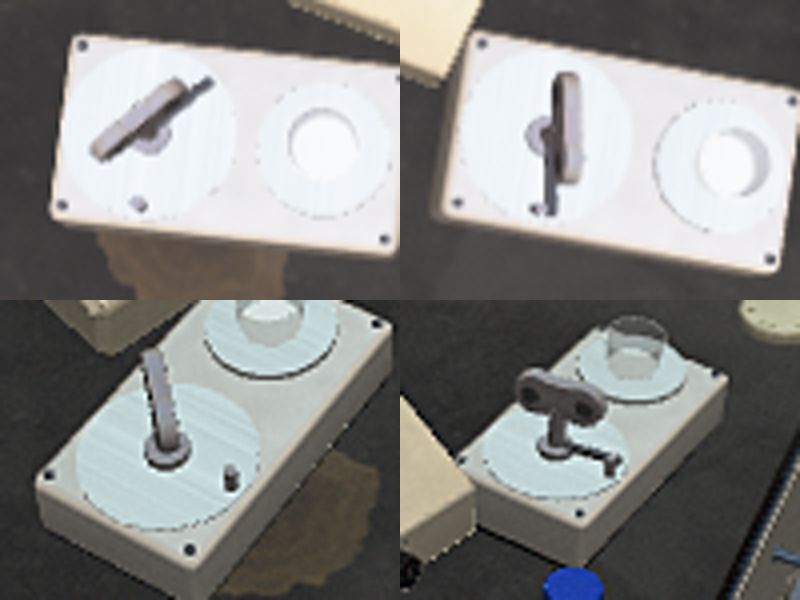

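Left rotator is A: its pointer is up-right in the image and its pin is at the bottom. The right one is B, with its pointer at the pin. Next I'll measure A's wing, using depth and rays.

```bash
cat >> h.py <<'E'
from scipy.spatial.transform import Rotation as R
def cloud(n,save=None):
    z=np.load(f'pics/{n}.npz') ; d=z['d']; m=optics.camera_model(n)
    K=np.array([[m['fx'],0,m['cx']],[0,m['fy'],m['cy']],[0,0,1]])
    u,v=np.meshgrid(np.arange(640.),np.arange(480.))
    p=cv2.undistortPoints(np.stack([u.ravel(),v.ravel()],1)[:,None],K,m['dist'])[:,0]
    c=np.c_[p[:,0],-p[:,1],-np.ones(len(p))]*d.reshape(-1,1)
    if n=='wrist':
        T=m['tool_from_camera']; c=c@T[:3,:3].T+T[:3,3]; rr,o=R.from_euler('xyz',z['r']),z['p']
    else: rr,o=R.from_euler('xyz',m['rotation']),m['origin']
    return (rr.apply(c)+o).reshape(480,640,3),z['im']
def wing(P,im,box,lo=.08,hi=.12):
    a,b,c,d=box; Q=P[b:d,a:c].reshape(-1,3); k=Q[(Q[:,2]>lo)&(Q[:,2]<hi)]
    r=cv2.minAreaRect((k[:,:2]*1000).astype(np.float32)); m=k[:,:2].mean(0)
    w,V=np.linalg.eigh(np.cov(k[:,:2].T)); 
    print(len(k),'rect',r,'mean',m,'z',k[:,2].min(),k[:,2].max(),'axis deg',np.degrees(np.arctan2(V[1,1],V[0,1])))
E
python3 - <<'E'
from h import *
np.set_printoptions(precision=4,suppress=True)
P,im=cloud('top')
wing(P,im,(215,190,268,235))
print('housing',P[232,232],P[205,262],'pin',P[236,240],'table',P[280,250],'heater',P[190,300],P[150,300],P[150,380],P[185,420],'maxz near A', [ (r,P[:,:,2][(np.hypot(P[:,:,0]-P[215,240,0],P[:,:,1]-P[215,240,1])<r)].max()) for r in(.05,.1,.15,.2)])
P,im=cloud('scene'); wing(P,im,(245,260,290,320))
E
```

```text
190 rect ((532.3230590820312, 156.032958984375), (11.024548530578613, 59.92966079711914), 39.53461456298828) mean [0.5315 0.1557] z 0.08002395286821429 0.10841601839485793 axis deg 129.03289694966628
housing [0.5025 0.1776 0.0485] [0.5609 0.1132 0.0458] pin [0.4921 0.1588 0.0609] table [ 0.4012  0.1445 -0.0002] heater [0.5928 0.0306 0.046 ] [0.6705 0.0291 0.0867] [ 0.6667 -0.1398  0.0936] [ 0.5924 -0.2236  0.0848] maxz near A [(0.05, np.float64(0.10841601839485793)), (0.1, np.float64(0.10841601839485793)), (0.15, np.float64(0.7595679993053484)), (0.2, np.float64(0.7595679993053484))]
153 rect ((530.0191040039062, 126.396728515625), (115.87848663330078, 42.155147552490234), 88.57334899902344) mean [0.5275 0.1613] z 0.08030449041618803 0.1079205069809871 axis deg 107.06111719127794
```

```bash
cat >> h.py <<'E'
def row(xyz,yaw):
    s=robot.observe(); Rt=R.from_euler('xyz',s['tool_rot']); 
    t=Rt.inv().apply(np.array(xyz)-s['tool_pos'])*100
    w=(Rt.inv()*R.from_euler('xyz',[np.pi,0,yaw])).as_rotvec()
    print('t',s['time'],np.round(t,2),np.round(w,3),'q',np.round(s['qpos'],2))
E
python3 -c "
from h import *
row([.532,.156,.23],2.26)"
```

```text
t 0.1 [ 54.6  -42.89   1.38] [-1.000e-03 -1.000e-03 -1.801e+00] q [-1.26  0.34  1.52  0.    1.28 -0.15]
```

Request:
play_rows([
  [54.6, -42.9, 1.4, 0, 0, -1.8, 1],
  [54.6, -42.9, 1.4, 0, 0, -1.8, 1],
  [54.6, -42.9, 1.4, 0, 0, -1.8, 1],
  [54.6, -42.9, 1.4, 0, 0, -1.8, 1],
  [54.6, -42.9, 1.4, 0, 0, -1.8, 1],
  [54.6, -42.9, 1.4, 0, 0, -1.8, 1],
  [54.6, -42.9, 1.4, 0, 0, -1.8, 1],
  [54.6, -42.9, 1.4, 0, 0, -1.8, 1],
  [54.6, -42.9, 1.4, 0, 0, -1.8, 1],
  [54.6, -42.9, 1.4, 0, 0, -1.8, 1],
  [54.6, -42.9, 1.4, 0, 0, -1.8, 1],
  [54.6, -42.9, 1.4, 0, 0, -1.8, 1],
  [54.6, -42.9, 1.4, 0, 0, -1.8, 1],
  [54.6, -42.9, 1.4, 0, 0, -1.8, 1],
  [54.6, -42.9, 1.4, 0, 0, -1.8, 1],
  [54.6, -42.9, 1.4, 0, 0, -1.8, 1],
  [54.6, -42.9, 1.4, 0, 0, -1.8, 1],
  [54.6, -42.9, 1.4, 0, 0, -1.8, 1],
  [54.6, -42.9, 1.4, 0, 0, -1.8, 1],
  [54.6, -42.9, 1.4, 0, 0, -1.8, 1],
])

```text
time: 2.1
tool_pos: [0.532, 0.1549, 0.23]
tool_rot: [3.141, 0.0, 2.258]
contact_force: [0.3, -0.5, -1.0]
opening: 0.0917
grip_force: 0.0
```

Run:
```python
from h import *
grab('wrist','pics/w1.png')
P,im=cloud('wrist')
m=(P[:,:,2]>.08)&(P[:,:,2]<.12)&(np.hypot(P[:,:,0]-.532,P[:,:,1]-.156)<.045)
v,u=np.where(m);print(u.min(),u.max(),v.min(),v.max())
Q=P.copy();Q[~m]=0;wing(Q,im,(0,0,640,480))
row([.532,.156,.097],2.26)
```

```text
314 325 195 262
805 rect ((532.9931640625, 158.0052490234375), (9.584650039672852, 58.12763595581055), 39.293243408203125) mean [0.53136939 0.15972736] z 0.08974342673035635 0.10617216380529236 axis deg 129.4348114271543
t 2.15 [ 0.08  0.05 13.29] [ 0.     0.    -0.002] q [ 0.15  0.41  1.47 -0.    1.27 -0.54]
```

View pics/w1.png

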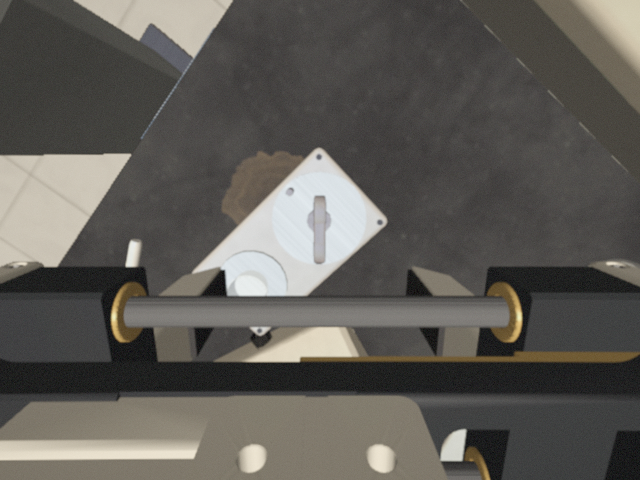

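The wing is at pixel (319,228), aligned with the tool and centred. Both views agree on (0.5325, 0.157) and 129.4°. I'll descend and grip.

Request:
play_rows([
  [0.1, 0.1, 4, 0, 0, 0, 1],
  [0.1, 0.1, 8, 0, 0, 0, 1],
  [0.1, 0.1, 11, 0, 0, 0, 1],
  [0.1, 0.1, 13, 0, 0, 0, 1],
  [0.1, 0.1, 13.7, 0, 0, 0, 1],
  [0.1, 0.1, 13.7, 0, 0, 0, 1],
  [0.1, 0.1, 13.7, 0, 0, 0, 0],
  [0.1, 0.1, 13.7, 0, 0, 0, 0],
  [0.1, 0.1, 13.7, 0, 0, 0, 0],
  [0.1, 0.1, 13.7, 0, 0, 0, 0],
  [0.1, 0.1, 13.7, 0, 0, 0, 0],
  [0.1, 0.1, 13.7, 0, 0, 0, 0],
  [0.1, 0.1, 13.7, 0, 0, 0, 0],
  [0.1, 0.1, 13.7, 0, 0, 0, 0],
  [0.1, 0.1, 13.7, 0, 0, 0, 0],
], squeeze=50)

```text
time: 3.65
tool_pos: [0.5322, 0.1571, 0.0927]
tool_rot: [-3.142, 0.0, 2.259]
contact_force: [0.3, -0.3, -0.6]
opening: 0.0246
grip_force: 0.0
```

Request:
play_rows([
  [0, 0, 0, 0, 0, 0, 0],
  [0, 0, 0, 0, 0, 0, 0],
  [0, 0, 0, 0, 0, 0, 0],
  [0, 0, 0, 0, 0, 0, 0],
  [0, 0, 0, 0, 0, 0, 0],
])

```text
time: 4.15
tool_pos: [0.5331, 0.1577, 0.0928]
tool_rot: [3.139, 0.001, 2.259]
contact_force: [4.0, 3.1, -1.5]
opening: 0.0097
grip_force: 50.0
```

Gripped. The reaction shows the axis about 1 mm further along +y, so I'll recentre and turn halfway.

Request:
play_rows([
  [0, 0.1, 0, 0, 0, 0.1, 0],
  [0, 0.1, 0, 0, 0, 0.2, 0],
  [0, 0.1, 0, 0, 0, 0.3, 0],
  [0, 0.1, 0, 0, 0, 0.4, 0],
  [0, 0.1, 0, 0, 0, 0.5, 0],
  [0, 0.1, 0, 0, 0, 0.6, 0],
  [0, 0.1, 0, 0, 0, 0.7, 0],
  [0, 0.1, 0, 0, 0, 0.8, 0],
  [0, 0.1, 0, 0, 0, 0.9, 0],
  [0, 0.1, 0, 0, 0, 1.0, 0],
  [0, 0.1, 0, 0, 0, 1.1, 0],
  [0, 0.1, 0, 0, 0, 1.1, 0],
])

```text
time: 5.35
tool_pos: [0.5335, 0.1578, 0.0928]
tool_rot: [3.14, -0.001, 1.158]
contact_force: [3.4, 1.1, -1.4]
opening: 0.0097
grip_force: 50.0
```

Request:
play_rows([
  [0, 0, 0, 0, 0, 0.1, 0],
  [0, 0, 0, 0, 0, 0.2, 0],
  [0, 0, 0, 0, 0, 0.3, 0],
  [0, 0, 0, 0, 0, 0.4, 0],
  [0, 0, 0, 0, 0, 0.5, 0],
  [0, 0, 0, 0, 0, 0.6, 0],
  [0, 0, 0, 0, 0, 0.7, 0],
  [0, 0, 0, 0, 0, 0.8, 0],
  [0, 0, 0, 0, 0, 0.9, 0],
  [0, 0, 0, 0, 0, 1.0, 0],
  [0, 0, 0, 0, 0, 1.1, 0],
  [0, 0, 0, 0, 0, 1.1, 0],
])

```text
time: 6.55
tool_pos: [0.5338, 0.1575, 0.0928]
tool_rot: [3.141, -0.002, 0.06]
contact_force: [5.5, -1.9, -2.6]
opening: 0.0098
grip_force: 50.0
```

```bash
python3 -c "
from h import *
s=robot.observe();print(s['torque'],s['tool_rot'],s['qpos'],s['opening'])"
```

```text
[-0.05246993 -0.70663632 -0.02654236] [ 3.14112384e+00 -1.58757277e-03  6.02432662e-02] [ 1.49467081e-01  5.59310972e-01  1.63045280e+00 -7.47814161e-04
  9.50289535e-01  1.66045486e+00] 0.009755710996718592
```

Request:
play_rows([
  [0, 0, 0, 0, 0, 0.04, 0],
  [0, 0, 0, 0, 0, 0.07, 0],
  [0, 0, 0, 0, 0, 0.1, 0],
  [0, 0, 0, 0, 0, 0.1, 0],
])

```text
time: 6.95
tool_pos: [0.5337, 0.1575, 0.0928]
tool_rot: [3.141, -0.002, -0.035]
contact_force: [5.1, -0.7, -3.0]
opening: 0.0099
grip_force: 50.0
```

```bash
python3 -c "
from h import *
s=robot.observe();print(s['torque'],s['tool_rot'],s['opening'])
grab('scene','pics/s2.png');grab('top','pics/t2.png')
a=cv2.imread('pics/t2.png')[170:270,190:310];b=cv2.imread('pics/s2.png')[250:350,210:330]
cv2.imwrite('pics/c2.png',np.hstack([cv2.resize(x,(400,333),interpolation=2) for x in (a,b)]))"
```

```text
[-0.14203436 -0.84558466  0.83160836] [ 3.14067188e+00 -1.78015235e-03 -3.54945322e-02] 0.00994694134562454
```

View pics/c2.png

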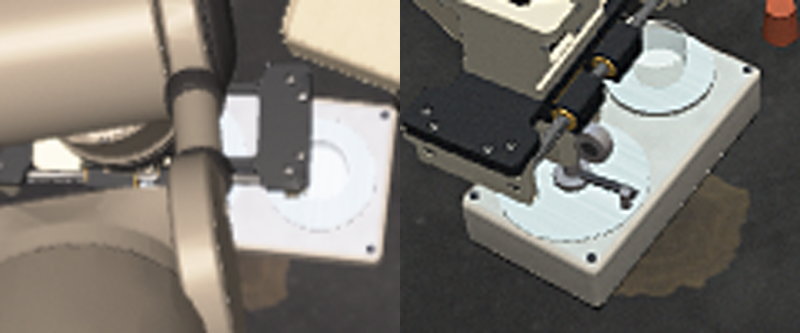

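In the scene crop the pointer (625,190) is against the pin, and the torque has jumped to 0.83 N m, so the key is at its stop. I'll release it with a partial opening, which keeps clear of the cup, and lift.

Request:
play_rows([
  [0, 0, 0, 0, 0, -0.02, 0],
  [0, 0, 0, 0, 0, -0.02, 0.4],
  [0, 0, 0, 0, 0, -0.02, 0.4],
  [0, 0, 0, 0, 0, -0.02, 0.4],
  [0, 0, 0, 0, 0, -0.02, 0.4],
  [0, 0, 0, 0, 0, -0.02, 0.4],
  [0, 0, 0, 0, 0, -0.02, 0.4],
  [0, 0, -2, 0, 0, -0.02, 0.4],
  [0, 0, -5, 0, 0, -0.02, 0.4],
  [0, 0, -9, 0, 0, -0.02, 0.4],
  [0, 0, -14, 0, 0, -0.02, 0.4],
  [-8, 0, -16, 0, 0, -0.02, 0.4],
  [-12, 0, -16, 0, 0, -0.02, 0.4],
  [-16, 0, -16, 0, 0, -0.02, 0.4],
  [-16, 0, -16, 0, 0, -0.02, 0.4],
  [-16, 0, -16, 0, 0, -0.02, 0.4],
])

```text
time: 8.65
tool_pos: [0.3721, 0.1646, 0.2534]
tool_rot: [-3.141, -0.002, -0.02]
contact_force: [0.6, -0.2, -0.7]
opening: 0.0364
grip_force: 0.0
```

```bash
python3 -c "
from h import *
grab('scene','pics/s3.png');grab('wrist','pics/w3.png')
a=cv2.imread('pics/w3.png');b=cv2.imread('pics/s3.png')[250:350,210:330]
cv2.imwrite('pics/c3.png',np.hstack([cv2.resize(x,(400,333),interpolation=2) for x in (a,b)]))"
```

```text
(no output)
```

View pics/c3.png

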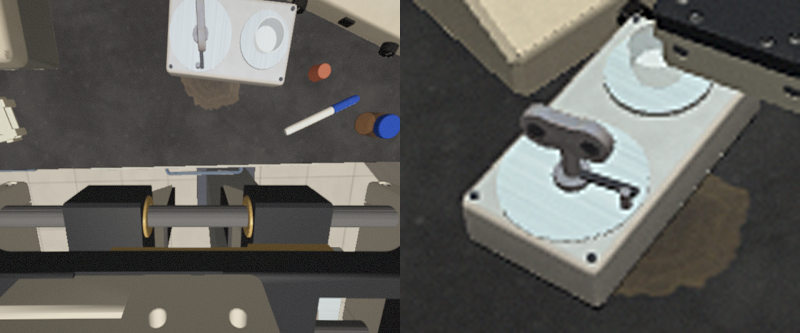

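The pointer stays at the pin, at (200,65) in the wrist view and (628,195) in the scene view, and the gripper is clear. I'll hand in.

```bash
python3 -c "
from cell import robot
print(robot.hand_in())"
```

```text
the job is handed in; nothing more can be done
None
```

I wound rotator A until its key met the firm stop with the pointer at the pin, released it with the arm clear, left rotator B untouched, and handed in at about 9 s; no verdict came back.

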